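# Open the counterweighted heater hood and load a sample tube

### The job

Take the heater's counterweighted steel hood by its handle, swing it up past its balance point and ease it back until it rests open on its stop by itself: where the stop is set has to be felt, so neither let the hood fall or slam nor force it against the stop. Then take the orange-capped tube out of the blue rack and lower it gently, all the way to the bottom, into the blue sleeve in the heater's block, and leave it standing there with the hood still open. Leave the other tubes and the bottle where they are.

Things in the scene. Friction and masses are not known exactly. Their poses are not given: they have to be found in the camera images.
- heater: Dry-block heater, fixed: white case 180 mm deep (x), 240 mm wide (y), 110 mm high, blue panel in front (-x). Origin: centre of its underside, x front to back. Its aluminium block (70 x 180 mm, top flush with the case, 110 mm above the bench) has three bores at x = -35, y = -55, 0, +55 mm, 58 mm deep: two hold wide tubes, one the sleeve.
- hinge (a point): Middle of the hood's hinge line, 75 mm behind the heater's origin, 125 mm above the bench; the line runs along the heater's y.
- lid (a joint): Hood angle, rad: 0 shut, grows as its front goes up and back. It falls shut (1.5 to 2.5 N at the handle) below its balance point, somewhere in 0.65 to 0.95, and falls open beyond it, the hinge being almost frictionless. It comes to rest open where its counterweight meets an adjustable buffer: anywhere in 1.34 to 1.73, not measured; let go short of it the hood drops and bangs on it.
- hood: Stainless hood with a clear pane on top, 135 x 210 mm, 63 mm high, 0.68 kg (up to a fifth more or less), shut over the block at the start. Origin on the hinge line (as point hinge); axes as the heater's when shut, turning with it. Its front face is 145 mm from the hinge line, its top 50 mm above it. Open, it stands at least 60 mm behind the row of bores.
- handle (a point): Middle of the hood's black handle: round bar, 12 mm diameter, 120 mm long between its end posts, parallel to the hinge line. Shut: 195 mm in front of the hinge line and 35 mm above it (160 mm above the bench), its axis 50 mm in front of the hood's front face. It goes round the hinge line at 198 mm radius; it can turn between gripping fingers.
- sleeve: Blue reducing sleeve fixed in one of the three bores (which one differs). Origin: centre of its mouth, level with the block's top face, z up; a flange of 33 mm diameter stands 2 mm above that. Bore 18 mm diameter, 58 mm deep from the origin. A tube seated in it has its underside 58 mm below the origin.
- rack: Blue plastic tube rack, fixed to the bench, 55 mm (x) by 150 mm (y), 60 mm high; origin at the centre of its underside. Three holes, 18 mm diameter and 50 mm deep, in a row along its y at -45, 0 and +45 mm; the orange and green tubes stand in the two outer ones.
- sample: The sample tube, glass, 16 mm diameter with a round bottom, 106 mm high over all, with an orange screw cap (20 mm diameter, the top 22 mm); 35 g. Origin: centre of its underside, z along the tube to the cap.
- sample_cap (a point): Middle of the orange cap, 95 mm above the sample tube's underside.
- tube_green: Tube of the same kind with a green cap in the rack; leave it alone. Origin: centre of its underside.
- tube_wide_a: Wide glass tube, 25 mm diameter, white cap 29 mm diameter, 100 mm high, standing in a bore of the block (42 mm show above it); leave it alone. Origin: centre of its underside.
- tube_wide_b: Second wide tube, the same as tube_wide_a, in another bore; leave it alone.
- bottle: Amber reagent bottle, 70 mm diameter, 150 mm high, standing on the bench left of the heater; leave it alone. Origin: centre of its underside.
- counterweight: Steel bar, 24 mm diameter, 90 mm long, 0.34 kg, on two arms behind the hood's hinge; origin on the hinge line, turns with the hood; bar 60 mm behind and 45 mm above the hinge line when shut. It swings down on a rubber buffer some 56 mm below the hinge line, so 1 N at the handle is about 3.5 N there (5 N there from the weight alone); over 50 N there is forcing it.

How it is judged:
On the way:
1. the hood, let go, rests open on its stop (value of joint lid above 1.25 rad and velocity of joint lid between -0.05 and 0.05 rad/s and contact force between anything else and hood below 0.1 N), for 0.4 s.
At the end, for the whole second after the job is handed in: The hood rests open by itself on its stop (angle above 1.25 rad, nothing touching it) and the orange-capped tube stands released in the sleeve: underside within 3 mm of the bottom and 4 mm of the sleeve's axis, upright within 0.1 rad, at rest (value of joint lid above 1.25 rad and contact force between anything else and hood below 0.1 N and horizontal distance between sample and sleeve below 0.004 m and z of sample in the frame of sleeve below -0.055 m and angle between sample's own z axis and vertical below 0.1 rad and linear speed of sample below 0.02 m/s and contact force between the fingers and sample below 0.1 N).
It fails at once if the hood is flung or falls: faster than 1.2 rad/s, or than 0.6 rad/s on the last part before its stop (velocity of joint lid above 1.2 rad/s or velocity of joint lid below -1.2 rad/s or (value of joint lid above 1.25 rad and velocity of joint lid above 0.6 rad/s)).
It fails at once if the hood is driven or dropped against its stop with more than 50 N on the counterweight (contact force between anything else and counterweight above 50 N).
It fails at once if the sample tube is dropped on or pressed into the sleeve or the heater with more than 20 N (contact force between sample and sleeve above 20 N or contact force between sample and heater above 20 N).
It fails at once if another tube or the bottle is moved by more than 20 mm (distance of any of tube_green, tube_wide_a, tube_wide_b, bottle from where it was at the start of the episode above 0.02 m).
It also fails if it takes over 67 s, if anything falls off the work surface, if the arm or the gripper's body presses on something with over 40 N, if the wrist force passes 120 N, or if a joint passes its speed limit or range.

### The arm

A 6-joint arm with a two-finger parallel gripper is mounted at the origin on the work surface. World frame = base frame: x ahead of the robot, y to its left, z up, the work surface at z = 0. Lengths are in m, angles in rad, forces in N, time in s.
With the tool pointing down it reaches from about 0.4 to 0.825 m from the base axis. Payload 7 kg.
Tool frame: the origin (TCP) lies at the very end of the fingers, on their centre line; the grasp point (between the pads) lies 19 mm behind it; y points along the fingers, z is the direction in which the jaws open and shut, and the axes are right-handed (so a half turn about y gives the same grasp; the last joint's range is limited). The gripper opens to 88 mm and grips with 3 to 60 N. Pads are 19 mm wide; open, the fingers measure 130 mm over their backs; the gripper's body (78 mm by 193 mm) begins 47 mm behind the grasp point.
Start: joints at [-0.962, 0.359, 0.012, 0, -1.224, -0.288], TCP at [0.213, -0.641, 0.227] pointing down, gripper open.
Joint ranges: [-3.07, 3.07], [-1.43, 2.12], [-1.02, 1.25], [-3.03, 1.67], [-3.05, -0], [-3.03, 3.03]. Speed limits (rad/s): [2.39, 2.39, 3.01, 3.14, 3.14, 3.14].

### API

Orientations are given as [roll, pitch, yaw] about the fixed x, y, z axes, in that order (R = Rz(yaw) Ry(pitch) Rx(roll)).
In Python, from station import get_state, grab_frame, job_done, regions_of gives the robot as it stands.
- The arm moves only by the tool drive_tool, never from a script. Its argument "rows" is a list of rows, each a list of 3 entries, a list of its own where there are three numbers: the shift along the world's x, y, z as a fraction of full scale, then the turn about the world's z as a fraction of full scale, then the opening, from 0 (shut) to 1 (fully open). A call has 1 to 12 rows; each row is the pose to reach, as a shift and turn from the pose commanded when the call began; what a row does not reach only later rows make up. Full scale, the value 1, is 30 cm for a shift and 90 degrees for a turn. A row lasts 1/10 s, in which the tool goes at most 50 mm and 8.59 degrees, less where a joint would pass 70% of its speed; a pose out of reach is approached as far as the arm can. A call with a number of a shift or a turn outside -1 to 1 is refused whole. A call with a gripper value outside its range is refused whole. The fingers move at their own pace and stop on an object; "newtons" is the grip in N (left out, the last holds). Time passes only in rows, so rows that repeat a pose let the fingers close. It gives the time, the measured TCP pose, the force and the opening at its end, in the units of the state.
- get_state(): the state, without advancing time (a new reading comes with each control period).
- grab_frame(name): name is "scene" or "top" or "wrist"; returns a dict with "img" (480x640x3 uint8, blue, green, red), "fx", "fy", "cx", "cy" (pixels), "T" (4x4, takes a point from camera to world coordinates); the wrist camera has in their place "hand_eye" (4x4, takes a point from camera to tool coordinates, whose origin is the TCP and whose axes are the tool frame's). Camera axes: x right, y down, z forward; pixel columns grow to the right and rows downward; lengths in m; the calibration is good to about 2 mm. A picture is of the moment at which its call begins: read the wrist's pose just before it. There is no depth.
- job_done(): hands the job in, once; it reports no verdict.
Trained networks look in a picture, given as the dict that the camera call returned (one of the last four; its "shot" number tells which), for a name from the list of things; names that differ only in an ending like _2 or _b are one class to them, and where a whole thing is asked for, a point or a joint stands for the part that bears it (a point fixed in the world has none). Each returns a list of dicts, best first, with "confidence" (0 to 1); they miss things now and then, are a little off and sometimes report something else, mostly with a low value. They report only what shows in the picture. A call takes as long as a camera call.
- regions_of(picture, thing): "pixels" (480x640 bool, what is visible of it) and "box" ([left, top, right, bottom] in pixels, round what is visible of it).
The state is a dict: "t": time; "q": joint angles; "qd": joint speeds; "joint_efforts": joint torques, N m; "eef_pos": TCP position; "ee_rot": TCP orientation; "force": force on the tool from outside, world axes, zero at the start; "moment": the same for the moment, N m; "width": finger opening in m.
Only numpy, scipy, OpenCV 4.12 (cv2) and the standard library are available. Lean on these libraries where they do the work, as an engineer would, in place of code of your own. Each camera call takes 0.05 s, during which the arm holds its last target. There are 200 camera calls.

## Working session

There is one attempt and no reset: what is moved stays moved. The work goes in short steps, Python scripts to look and compute and a tool call to move; the robot and the scene stay as the last step left them, time stands still between calls to the robot, and variables do not carry over. Pictures are saved under pics/ and viewed, about 8 in all and at most 12, crops included, and the job is handed in when it is done.

Besides the shell and the picture viewer there is one more tool, called as name(argument=value, ...) on one line, values as JSON. drive_tool: Moves the arm, as the interface text tells. Its arguments: {"type":"object","properties":{"rows":{"type":"array"},"newtons":{"type":"number"}},"required":["rows"]}

```bash
mkdir -p pics; ls; python3 - <<'E'
from station import *
import cv2,numpy as np
s=get_state();print(s)
for n in("scene","top"):
    f=grab_frame(n);cv2.imwrite(f"pics/{n}0.png",f["img"]);print(n,f["fx"],f["fy"],f["cx"],f["cy"],np.round(f["T"],4).tolist())
    for t in["heater","handle","hood","sleeve","rack","sample","sample_cap","tube_green","tube_wide_a","bottle","counterweight"]:
        for r in regions_of(f,t)[:3]:
            p=np.argwhere(r["pixels"]);print(t,round(r["confidence"],2),np.round(r["box"]).tolist(),p.mean(0)[::-1].round(1),len(p))
E
```

```text
pics
{'t': 0.0, 'q': array([-9.61862680e-01,  3.59373617e-01,  1.10511800e-02, -3.69413809e-04,
       -1.22415241e+00, -2.88091392e-01]), 'qd': array([-0.00038434,  0.00102376,  0.00190476, -0.00103235, -0.00074331,
        0.00099805]), 'joint_efforts': array([ 7.12865040e-04, -5.82715380e+01,  2.93082529e+01,  6.99788824e+00,
        6.97790732e-03, -1.24563471e-04]), 'eef_pos': array([ 0.21267639, -0.64007457,  0.22562449]), 'ee_rot': array([-1.56908831e+00,  1.43992238e-04,  3.20716581e-01]), 'force': array([-0.1888982 ,  0.47520794,  0.00220453]), 'moment': array([ 0.0366743 ,  0.04538856, -0.02582847]), 'width': 0.08755881802554334}
scene 434.29573701447106 434.29573701447106 324.86071981534525 243.1475774362799 [[0.9367, 0.2508, -0.2442, 0.7619], [0.3501, -0.673, 0.6516, -0.5428], [-0.0009, -0.6959, -0.7182, 0.7099], [0.0, 0.0, 0.0, 1.0]]
heater 0.94 [272.0, 164.0, 428.0, 314.0] [346.4 236.6] 14579
handle 0.56 [275.0, 167.0, 390.0, 270.0] [337.7 215.4] 7662
hood 0.75 [273.0, 164.0, 391.0, 267.0] [337.6 215.3] 7803
sample 0.64 [218.0, 362.0, 239.0, 393.0] [229.1 375.7] 309
sam
[... 728 characters left out ...]
, 346.0, 286.0] [285.1 224.2] 7857
hood 0.28 [443.0, 233.0, 464.0, 245.0] [452.7 239.9] 134
sleeve 0.57 [406.0, 235.0, 422.0, 245.0] [411.2 238.5] 122
rack 0.86 [389.0, 227.0, 462.0, 258.0] [426.  244.7] 1824
rack 0.23 [446.0, 236.0, 457.0, 247.0] [452.9 239.8] 126
sample 0.55 [446.0, 237.0, 458.0, 246.0] [452.8 239.8] 130
sample 0.18 [220.0, 143.0, 347.0, 284.0] [285.7 222. ] 11823
sample_cap 0.51 [127.0, 260.0, 173.0, 293.0] [149.8 276.4] 1212
tube_green 0.58 [445.0, 236.0, 460.0, 244.0] [452.7 239.9] 96
tube_green 0.46 [404.0, 232.0, 420.0, 245.0] [411.4 237.4] 122
bottle 0.96 [129.0, 257.0, 170.0, 294.0] [149.9 276.2] 1250
counterweight 0.71 [224.0, 143.0, 327.0, 165.0] [275.5 154.3] 740
```

```bash
python3 - <<'E'
import cv2
a=cv2.imread("pics/scene0.png")[110:410,180:480];b=cv2.imread("pics/top0.png")[130:310,200:480]
cv2.imwrite("pics/a.png",cv2.resize(a,None,fx=2,fy=2,interpolation=2));cv2.imwrite("pics/b.png",cv2.resize(b,None,fx=2.8,fy=2.8,interpolation=2))
E
```

```text
(no output)
```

View pics/a.png

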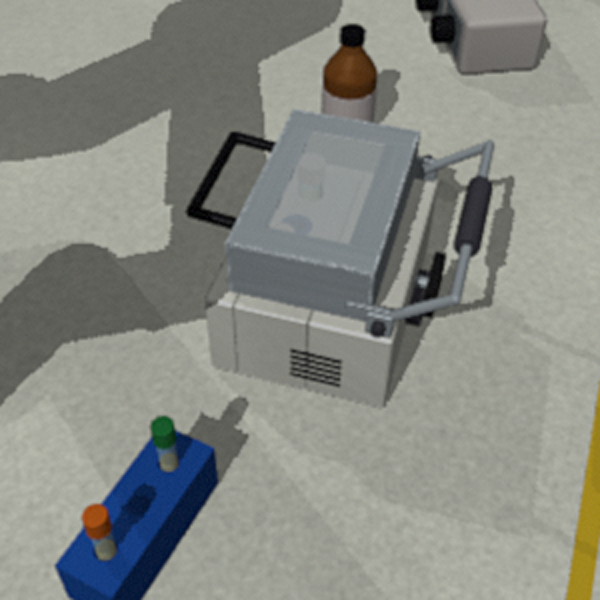

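View pics/b.png

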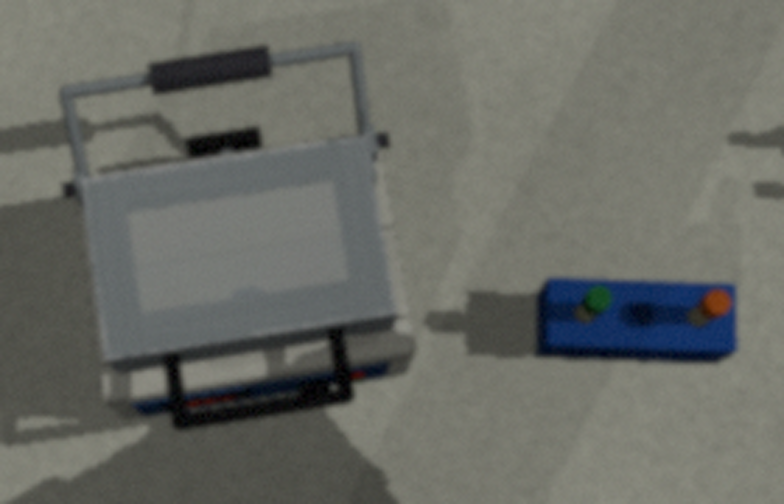

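```bash
cat > h.py <<'E'
from station import *
import cv2,numpy as np
from scipy.optimize import least_squares
CAL={"scene":(434.296,324.861,243.148,np.array([[0.9367,0.2508,-0.2442,0.7619],[0.3501,-0.673,0.6516,-0.5428],[-0.0009,-0.6959,-0.7182,0.7099],[0,0,0,1]])),
"top":(491.475,314.631,238.465,np.array([[-0.0945,-0.9742,0.2047,0.3264],[-0.9955,0.0928,-0.0175,0.0235],[-0.0019,-0.2055,-0.9787,1.1345],[0,0,0,1]]))}
def proj(c,P):
    f,cx,cy,T=CAL[c];p=np.linalg.inv(T)@np.append(P,1);return np.array([f*p[0]/p[2]+cx,f*p[1]/p[2]+cy])
def ray(c,u,v,z):
    f,cx,cy,T=CAL[c];d=T[:3,:3]@np.array([(u-cx)/f,(v-cy)/f,1]);return T[:3,3]+d*(z-T[2,3])/d[2]
def rz(a):return np.array([[np.cos(a),-np.sin(a),0],[np.sin(a),np.cos(a),0],[0,0,1]])
E
python3 - <<'E'
from h import *
# heater-frame key points: (cam, crop px, point)
T=lambda u,v:(u/2.8+200,v/2.8+130)
S=lambda u,v:(u/2+180,v/2+110)
K=[("top",T(178,418),(-.12,.06,.16)),("top",T(348,393),(-.12,-.06,.16)),
("top",T(82,182),(.065,.105,.175)),("top",T(376,140),(.065,-.105,.175)),("top",T(398,315),(-.07,-.105,.175)),("top",T(107,358),(-.07,.105,.175)),
("scene",S(237,137),(-.12,.06,.16)),("scene",S(193,212),(-.12,-.06,.16)),
("scene",S(295,113),(-.07,.105,.175)),("scene",S(419,130),(.065,.105,.175)),("scene",S(381,265),(.065,-.105,.175)),("scene",S(231,241),(-.07,-.105,.175))]
def res(p):
    return np.concatenate([proj(c,rz(p[2])@np.array(X)+[p[0],p[1],0])-uv for c,uv,X in K])
r=least_squares(res,[.45,.08,0],loss="soft_l1");print(r.x,np.round(r.fun.reshape(-1,2),1).tolist())
for n in range(1): print("handle",rz(r.x[2])@[-.12,0,.16]+[r.x[0],r.x[1],0])
for y in(-.055,0,.055):print("bore",rz(r.x[2])@[-.035,y,.11]+[r.x[0],r.x[1],0])
print("orange",ray("top",*T(716,303),.112),ray("scene",229.2,376,.105)); print("green",ray("top",*T(598,299),.112),ray("scene",262,326,.105))
R=[("top",T(545,280)),("top",T(735,285)),("top",T(735,345))]
for c,p in R:print("rack",ray(c,*p,.06))
E
```

```text
[0.57973876 0.06128495 0.06839876] [[1.2, 0.5], [-0.1, -0.3], [-0.1, -1.9], [-3.4, -2.9], [0.2, -1.7], [-0.3, -0.1], [-1.0, -0.9], [0.1, -0.9], [-0.6, -3.2], [1.3, -0.5], [-2.4, 3.9], [-2.2, 0.2]]
handle [0.46001935 0.0530835  0.16      ]
bore [0.5485796  0.00402146 0.11      ]
bore [0.5448206  0.05889286 0.11      ]
bore [0.5410616  0.11376425 0.11      ]
orange [ 0.51235519 -0.29324833  0.112     ] [ 0.51899637 -0.30326967  0.105     ]
green [ 0.52392766 -0.20456516  0.112     ] [ 0.52591008 -0.20684911  0.105     ]
rack [ 0.55341758 -0.17605718  0.06      ]
rack [ 0.53493086 -0.32672424  0.06      ]
rack [ 0.48672036 -0.31912809  0.06      ]
```

drive_tool(rows=[[[0.4,1,0.2],0.42,0.45],[[0.4,1,0.2],0.42,0.45],[[0.4,1,0.2],0.42,0.45],[[0.4,1,0.2],0.42,0.45],[[0.4,1,0.2],0.42,0.45],[[0.4,1,0.2],0.42,0.45],[[0.4,1,0.2],0.42,0.45]], newtons=15)

```text
t: 1.9
eef_pos: [0.3336, -0.3382, 0.2879]
ee_rot: [-1.573, -0.001, 0.982]
force: [1.3, -0.7, -0.0]
width: 0.0411
```

drive_tool(rows=[[[0.4,1,0],0.42,0.45],[[0.4,1,0],0.42,0.45],[[0.4,1,0],0.42,0.45],[[0.4,1,0],0.42,0.45],[[0.4,1,0],0.42,0.45],[[0.4,1,0],0.42,0.45],[[0.4,1,0],0.42,0.45]])

```text
t: 2.6
eef_pos: [0.4538, -0.0373, 0.2869]
ee_rot: [-1.572, -0.0, 1.643]
force: [-0.3, 0.3, -0.4]
width: 0.0392
```

drive_tool(rows=[[[0.02,0.3,0],0,0.45],[[0.02,0.3,0],0,0.45],[[0.02,0.3,0],0,0.45]])

```text
t: 2.9
eef_pos: [0.4592, 0.0531, 0.2866]
ee_rot: [-1.571, -0.001, 1.644]
force: [0.2, -0.3, 1.4]
width: 0.0396
```

```bash
cat >> h.py <<'E'
from scipy.spatial.transform import Rotation as Rn
def wrist(name):
    s=get_state();f=grab_frame("wrist");cv2.imwrite(f"pics/{name}.png",f["img"])
    W=np.eye(4);W[:3,:3]=Rn.from_euler("xyz",s["ee_rot"]).as_matrix();W[:3,3]=s["eef_pos"]
    T=W@f["hand_eye"];CAL["wrist"]=(f["fx"],f["cx"],f["cy"],T);np.save(f"pics/{name}.npy",np.array([f["fx"],f["cx"],f["cy"],*T.ravel()]))
    return s,f
def loadw(name):
    a=np.load(f"pics/{name}.npy");CAL["wrist"]=(a[0],a[1],a[2],a[3:].reshape(4,4))
E
python3 - <<'E'
from h import *
s,f=wrist("w1");print(s["eef_pos"],s["ee_rot"],np.round(f["hand_eye"],3).tolist(),f["fx"])
print(proj("wrist",[.46,.053,.16]), proj("wrist",[.46+.004,-.007,.16]),proj("wrist",[.456,.113,.16]))
E
```

```text
[0.45918546 0.05310232 0.28655161] [-1.57123456e+00 -5.87355760e-04  1.64422490e+00] [[-0.0, 0.951, 0.308, -0.085], [0.0, -0.308, 0.951, -0.159], [1.0, 0.0, -0.0, -0.0], [0.0, 0.0, 0.0, 1.0]] 411.0901320560568
[319.26476537 223.86565068] [319.82491113 138.81139642] [318.77038324 298.93415404]
```

View pics/w1.png

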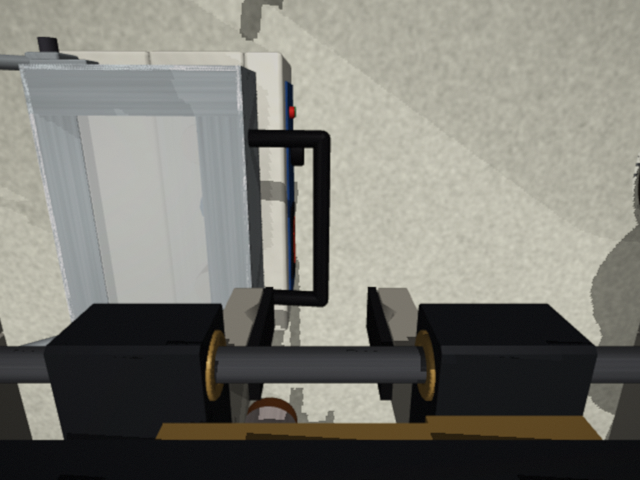

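drive_tool(rows=[[[0,0,-0.16],0,0.45],[[0,0,-0.32],0,0.45],[[0,0,-0.42],0,0.45],[[0,0,-0.485],0,0.45],[[0,0,-0.485],0,0.1],[[0,0,-0.485],0,0.1],[[0,0,-0.485],0,0.1],[[0,0,-0.485],0,0.1]], newtons=15)

```text
t: 3.75
eef_pos: [0.4596, 0.0497, 0.1424]
ee_rot: [-1.573, -0.001, 1.64]
force: [0.4, 0.2, 0.2]
width: 0.0133
```

```bash
cat > arc.py <<'E'
import numpy as np,sys
R=np.hypot(.195,.035);p=np.arctan2(.035,.195)
def h(t):
    d=-R*np.cos(t+p);return np.array([.9973*d,.0729*d,R*np.sin(t+p)])
t0=float(sys.argv[1])
for t in map(float,sys.argv[2:]):print(t,np.round((h(t)-h(t0))/.3,3).tolist())
E
python3 arc.py 0 .02 .05 .1 .15 .2 .25 .3 .35 .4; python3 arc.py .4 .45 .5 .55 .6 .65 .7 .75 .8 .85 .9 .95 1.0
```

```text
0.02 [0.002, 0.0, 0.013]
0.05 [0.007, 0.0, 0.032]
0.1 [0.015, 0.001, 0.064]
0.15 [0.025, 0.002, 0.096]
0.2 [0.036, 0.003, 0.127]
0.25 [0.049, 0.004, 0.157]
0.3 [0.063, 0.005, 0.187]
0.35 [0.079, 0.006, 0.216]
0.4 [0.096, 0.007, 0.244]
0.45 [0.019, 0.001, 0.027]
0.5 [0.039, 0.003, 0.053]
0.55 [0.06, 0.004, 0.079]
0.6 [0.082, 0.006, 0.103]
0.65 [0.106, 0.008, 0.126]
0.7 [0.131, 0.01, 0.147]
0.75 [0.157, 0.011, 0.168]
0.8 [0.184, 0.013, 0.187]
0.85 [0.211, 0.015, 0.205]
0.9 [0.24, 0.018, 0.221]
0.95 [0.269, 0.02, 0.236]
1.0 [0.299, 0.022, 0.249]
```

drive_tool(rows=[[[0,0,0],0,0.1],[[0.002,0,0.013],0,0.1],[[0.007,0,0.032],0,0.1],[[0.015,0.001,0.064],0,0.1],[[0.025,0.002,0.096],0,0.1],[[0.036,0.003,0.127],0,0.1],[[0.049,0.004,0.157],0,0.1],[[0.063,0.005,0.187],0,0.1],[[0.079,0.006,0.216],0,0.1],[[0.096,0.007,0.244],0,0.1]])

```text
t: 4.75
eef_pos: [0.4863, 0.0513, 0.2149]
ee_rot: [-1.568, 0.0, 1.64]
force: [-9.1, 2.7, 4.0]
width: 0.0113
```

drive_tool(rows=[[[-0.006,0,0.004],0,0.1],[[-0.006,0,0.004],0,0.1]])

```text
t: 4.95
eef_pos: [0.4871, 0.0515, 0.2164]
ee_rot: [-1.573, 0.0, 1.64]
force: [3.1, -2.2, -3.2]
width: 0.0112
```

```bash
python3 - <<'E'
from station import *
for i in range(1):
    s=get_state();print(s["eef_pos"],s["force"],s["moment"])
E
```

```text
[0.48705376 0.05145971 0.21635488] [ 3.14232082 -2.23387909 -3.2054734 ] [-0.72827791 -1.06350514 -0.01893563]
```

drive_tool(rows=[[[0.021,0.001,0.026],0,0.1],[[0.041,0.003,0.052],0,0.1],[[0.062,0.004,0.078],0,0.1],[[0.084,0.006,0.102],0,0.1],[[0.108,0.008,0.125],0,0.1],[[0.133,0.01,0.146],0,0.1],[[0.133,0.01,0.146],0,0.1]])

```text
t: 5.65
eef_pos: [0.5263, 0.054, 0.2619]
ee_rot: [-1.571, 0.001, 1.641]
force: [-9.7, -2.4, 10.7]
width: 0.0109
```

```bash
python3 arc.py .7 .73 .77 .81 .85 .89 .93 .97 1.0 1.05 1.1; python3 arc.py 1.0 1.04 1.08 1.12 1.16 1.2 1.22 1.24 1.26;python3 arc.py 1.2 1.22 1.24 1.26 1.28 1.3 1.32 1.34 1.36 1.38 1.4
```

```text
0.73 [0.015, 0.001, 0.012]
0.77 [0.036, 0.003, 0.028]
0.81 [0.058, 0.004, 0.043]
0.85 [0.08, 0.006, 0.057]
0.89 [0.103, 0.008, 0.071]
0.93 [0.127, 0.009, 0.083]
0.97 [0.15, 0.011, 0.094]
1.0 [0.169, 0.012, 0.102]
1.05 [0.199, 0.015, 0.114]
1.1 [0.231, 0.017, 0.124]
1.04 [0.025, 0.002, 0.01]
1.08 [0.049, 0.004, 0.018]
1.12 [0.075, 0.005, 0.026]
1.16 [0.1, 0.007, 0.033]
1.2 [0.126, 0.009, 0.038]
1.22 [0.139, 0.01, 0.041]
1.24 [0.152, 0.011, 0.043]
1.26 [0.165, 0.012, 0.045]
1.22 [0.013, 0.001, 0.002]
1.24 [0.026, 0.002, 0.005]
1.26 [0.039, 0.003, 0.006]
1.28 [0.052, 0.004, 0.008]
1.3 [0.065, 0.005, 0.009]
1.32 [0.078, 0.006, 0.011]
1.34 [0.091, 0.007, 0.011]
1.36 [0.105, 0.008, 0.012]
1.38 [0.118, 0.009, 0.012]
1.4 [0.131, 0.01, 0.012]
```

drive_tool(rows=[[[-0.005,0,0.006],0,0.1],[[0.01,0.001,0.018],0,0.1],[[0.031,0.003,0.034],0,0.1],[[0.053,0.004,0.049],0,0.1],[[0.075,0.006,0.063],0,0.1],[[0.098,0.008,0.077],0,0.1],[[0.098,0.008,0.077],0,0.1]])

```text
t: 6.35
eef_pos: [0.5566, 0.0563, 0.2837]
ee_rot: [-1.572, 0.001, 1.64]
force: [-0.8, -6.1, 2.3]
width: 0.0117
```

```bash
cat > arc2.py <<'E'
import numpy as np,sys
from scipy.optimize import least_squares
P=np.array([[.4596,.1424],[.4871,.2164],[.5263,.2619],[.5566,.2837]])
r=least_squares(lambda c:np.r_[np.hypot(*(P-c[:2]).T)-.1981,(c-[.6546,.1074])*.3],[.655,.11])
c=r.x;print(c,r.fun[:4]);a=.178
def h(t):
    d=-.1981*np.cos(t+a);return np.array([.9973*d,.0729*d,.1981*np.sin(t+a)])
q=P[-1]-c;t0=np.arctan2(q[1],-q[0])-a;print("theta",t0)
for t in np.arange(.92,1.5,.04):print(round(t,2),np.round((h(t)-h(t0))/.3,3).tolist())
E
python3 arc2.py
```

```text
[0.65497721 0.11125341] [-2.55705764e-04 -1.27383787e-05  2.17286929e-05  4.34383967e-04]
theta 0.8743660989423367
0.92 [0.026, 0.002, 0.014]
0.96 [0.05, 0.004, 0.026]
1.0 [0.074, 0.005, 0.036]
1.04 [0.099, 0.007, 0.046]
1.08 [0.124, 0.009, 0.055]
1.12 [0.149, 0.011, 0.062]
1.16 [0.174, 0.013, 0.069]
1.2 [0.2, 0.015, 0.075]
1.24 [0.226, 0.017, 0.079]
1.28 [0.252, 0.018, 0.083]
1.32 [0.278, 0.02, 0.085]
1.36 [0.305, 0.022, 0.086]
1.4 [0.331, 0.024, 0.087]
1.44 [0.357, 0.026, 0.086]
1.48 [0.384, 0.028, 0.084]
```

drive_tool(rows=[[[0.026,0,0.014],0,0.1],[[0.05,0.001,0.026],0,0.1],[[0.074,0.002,0.037],0,0.1],[[0.099,0.004,0.047],0,0.1],[[0.124,0.006,0.056],0,0.1],[[0.149,0.008,0.063],0,0.1],[[0.174,0.01,0.07],0,0.1],[[0.2,0.012,0.076],0,0.1],[[0.2,0.012,0.076],0,0.1]])

```text
t: 7.25
eef_pos: [0.6164, 0.0605, 0.3053]
ee_rot: [-1.571, 0.0, 1.64]
force: [0.8, -3.5, 1.3]
width: 0.0111
```

drive_tool(rows=[[[0.013,0,0.002],0,0.1],[[0.026,0.001,0.005],0,0.1],[[0.039,0.002,0.006],0,0.1],[[0.052,0.003,0.008],0,0.1],[[0.065,0.004,0.009],0,0.1],[[0.072,0.004,0.01],0,0.1],[[0.072,0.004,0.01],0,0.1]])

```text
t: 7.95
eef_pos: [0.6371, 0.0619, 0.308]
ee_rot: [-1.571, -0.0, 1.64]
force: [1.7, -2.0, -0.2]
width: 0.0113
```

```bash
python3 arc.py 1.31 1.32 1.33 1.34 1.35 1.36 1.37 1.38 1.39 1.4 1.41 1.43 1.45 1.47 1.49 1.51 1.53 1.55 1.57 1.6 1.63 1.66 1.69 1.72
```

```text
1.32 [0.007, 0.0, 0.001]
1.33 [0.013, 0.001, 0.001]
1.34 [0.02, 0.001, 0.001]
1.35 [0.026, 0.002, 0.002]
1.36 [0.033, 0.002, 0.002]
1.37 [0.039, 0.003, 0.002]
1.38 [0.046, 0.003, 0.002]
1.39 [0.053, 0.004, 0.002]
1.4 [0.059, 0.004, 0.002]
1.41 [0.066, 0.005, 0.002]
1.43 [0.079, 0.006, 0.002]
1.45 [0.092, 0.007, 0.001]
1.47 [0.105, 0.008, 0.0]
1.49 [0.118, 0.009, -0.001]
1.51 [0.131, 0.01, -0.002]
1.53 [0.145, 0.011, -0.004]
1.55 [0.158, 0.012, -0.006]
1.57 [0.171, 0.012, -0.008]
1.6 [0.19, 0.014, -0.012]
1.63 [0.209, 0.015, -0.016]
1.66 [0.228, 0.017, -0.021]
1.69 [0.247, 0.018, -0.027]
1.72 [0.266, 0.019, -0.033]
```

drive_tool(rows=[[[-0.003,0,0],0,0.16],[[-0.009,0,0],0,0.2],[[-0.015,0,0],0,0.24],[[-0.02,0,0],0,0.28],[[-0.026,0,0],0,0.32],[[-0.031,0,0],0,0.35],[[-0.031,0,0],0,0.35],[[-0.031,0,0],0,0.35]])

```text
t: 8.75
eef_pos: [0.6274, 0.0618, 0.3083]
ee_rot: [-1.571, -0.0, 1.64]
force: [1.2, 0.3, -1.4]
width: 0.0308
```

```bash
python3 - <<'E'
from h import *
s,f=wrist("w2");print(s["eef_pos"],s["width"],s["force"]);s=get_state();print(s["force"])
E
```

```text
[0.62743223 0.06184219 0.30828014] 0.030771901612489008 [ 1.15646932  0.29617129 -1.42513485]
[ 0.30890392 -0.77269201  0.16386422]
```

View pics/w2.png

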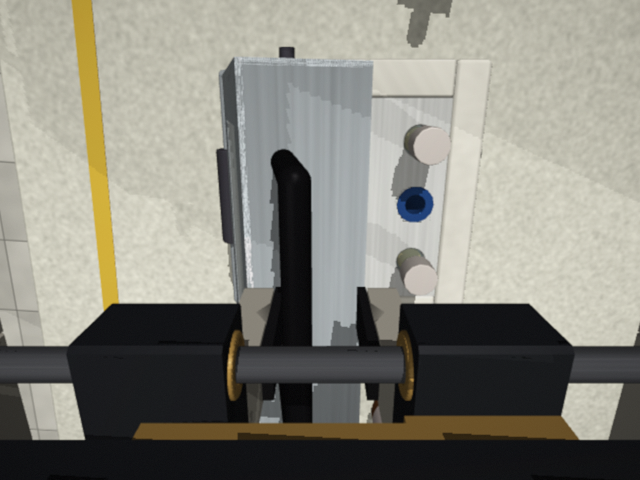

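drive_tool(rows=[[[0.01,0.001,0],0,0.35],[[0.02,0.001,0],0,0.35],[[0.03,0.002,0],0,0.35],[[0.04,0.003,0],0,0.35],[[0.04,0.003,0],0,0.35]])

```text
t: 9.3
eef_pos: [0.64, 0.0627, 0.3081]
ee_rot: [-1.571, 0.0, 1.64]
force: [1.0, 0.2, 2.2]
width: 0.0308
```

```bash
cat > bar.py <<'E'
from h import *
import sys
s,f=wrist(sys.argv[1])
def runs(im,r):
    c=np.where(im[r,260:370].max(1)<60)[0]+260;return (c.min(),c.max(),len(c)) if len(c) else None
o=cv2.imread("pics/w2.png")
for r in(230,270):print(r,runs(o,r),runs(f["img"],r))
print(s["eef_pos"],s["force"])
E
python3 bar.py w3
```

```text
230 (np.int64(279), np.int64(310), 32) (np.int64(279), np.int64(310), 32)
270 (np.int64(280), np.int64(310), 31) (np.int64(280), np.int64(310), 31)
[0.63997451 0.06267244 0.30805631] [0.98279234 0.22286003 2.22587189]
```

drive_tool(rows=[[[0.01,0.001,0],0,0.35],[[0.02,0.001,0],0,0.35],[[0.03,0.002,0],0,0.35],[[0.04,0.003,0],0,0.35],[[0.04,0.003,0],0,0.35]])

```text
t: 9.85
eef_pos: [0.6514, 0.0635, 0.3078]
ee_rot: [-1.57, 0.0, 1.64]
force: [0.3, -0.1, -0.2]
width: 0.0308
```

```bash
python3 bar.py w4
```

```text
230 (np.int64(279), np.int64(310), 32) (np.int64(281), np.int64(312), 32)
270 (np.int64(280), np.int64(310), 31) (np.int64(282), np.int64(312), 31)
[0.65144997 0.06352837 0.30775357] [ 0.26237575 -0.08739694 -0.16984191]
```

drive_tool(rows=[[[0.007,0,0],0,0.35],[[0.014,0.001,0],0,0.35],[[0.014,0.001,0],0,0.35]])

```text
t: 10.2
eef_pos: [0.6557, 0.0639, 0.3081]
ee_rot: [-1.571, 0.0, 1.64]
force: [0.3, 0.9, 0.6]
width: 0.031
```

```bash
python3 bar.py w5
```

```text
230 (np.int64(279), np.int64(310), 32) (np.int64(260), np.int64(324), 37)
270 (np.int64(280), np.int64(310), 31) (np.int64(294), np.int64(324), 31)
[0.65574951 0.06388086 0.30811254] [0.34251867 0.92521804 0.58993761]
```

drive_tool(rows=[[[0.012,0,0],0,0.35],[[0.012,0,0],0,0.35],[[0.012,0,0.1],0,0.35],[[0.012,0,0.22],0,0.35],[[-0.1,-0.1,0.22],-0.1,0.35],[[-0.5,-1,0.1],-1,0.45],[[-0.5,-1,0.1],-1,0.45],[[-0.5,-1,0.1],-1,0.45],[[-0.5,-1,0.1],-1,0.45],[[-0.5,-1,0.1],-1,0.45],[[-0.5,-1,0.1],-1,0.45],[[-0.5,-1,0.1],-1,0.45]])

```text
t: 11.45
eef_pos: [0.5029, -0.24, 0.3378]
ee_rot: [-1.571, 0.001, 0.43]
force: [1.7, 0.9, 0.1]
width: 0.0392
```

```bash
python3 - <<'E'
from h import *
for w,pt in(("w2",(415.5,204)),):
    loadw(w);print("sleeve",ray("wrist",*pt,.112)); print("bore pred",proj("wrist",[.5448,.0589,.112]))
s=get_state();print(s["t"],s["eef_pos"],s["ee_rot"])
f=grab_frame("scene");cv2.imwrite("pics/s1.png",f["img"][100:340,190:490])
E
```

```text
sleeve [0.54316117 0.05803701 0.112     ]
bore pred [413.5279915  204.82024803]
11.45 [ 0.50287642 -0.24001592  0.33781186] [-1.57061373e+00  1.11444506e-03  4.29523495e-01]
```

View pics/s1.png

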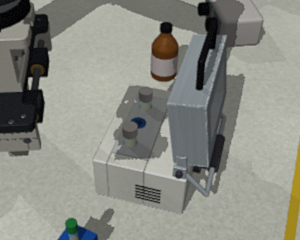

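drive_tool(rows=[[[0.037,-0.183,-0.39],-0.229,0.45],[[0.037,-0.183,-0.39],-0.229,0.45],[[0.037,-0.183,-0.39],-0.229,0.45],[[0.037,-0.183,-0.39],-0.229,0.45],[[0.037,-0.183,-0.39],-0.229,0.45]])

```text
t: 12.0
eef_pos: [0.5171, -0.2909, 0.2215]
ee_rot: [-1.571, 0.001, 0.084]
force: [0.4, -0.5, 0.7]
width: 0.0394
```

```bash
python3 - <<'E'
from h import *
s,f=wrist("w6");print(s["eef_pos"],s["ee_rot"],s["width"])
for t in("sample","sample_cap","rack"):
    for r in regions_of(f,t)[:2]:
        p=np.argwhere(r["pixels"]);print(t,round(r["confidence"],2),np.round(r["box"]).tolist(),p.mean(0)[::-1].round(1),len(p))
im=f["img"].astype(int);m=(im[...,2]>150)&(im[...,2]>im[...,1]*1.6)&(im[...,2]>im[...,0]*2)
p=np.argwhere(m);print(p.mean(0)[::-1],p.min(0),p.max(0))
print(proj("wrist",[.514,-.295,.116]))
E
```

```text
[ 0.51711871 -0.29091569  0.22148472] [-1.57111973e+00  7.12175011e-04  8.42271648e-02] 0.03942580498356668
sample 0.96 [301.0, 198.0, 332.0, 243.0] [315.5 218.7] 1000
sample_cap 0.97 [302.0, 194.0, 331.0, 242.0] [315.7 218.7] 988
rack 0.56 [276.0, 157.0, 470.0, 269.0] [367.6 208. ] 11952
[314.60413081 225.61790017] [213 301] [238 328]
[315.551694   226.91272872]
```

View pics/w6.png

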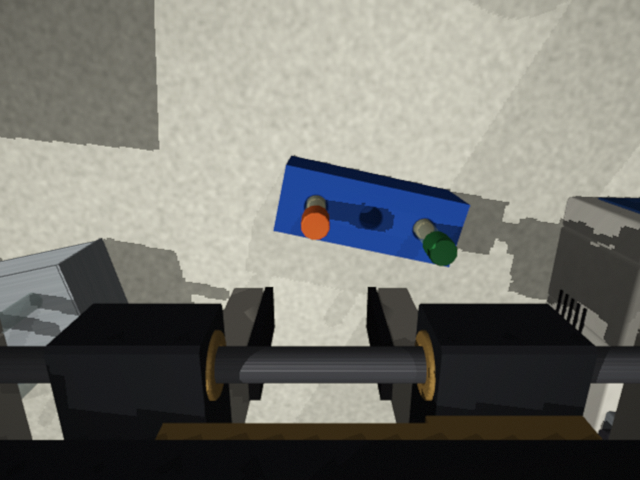

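```bash
python3 - <<'E'
from h import *
loadw("w6");im=cv2.imread("pics/w6.png");c=im[190:250,290:345].astype(int)
m=((c[...,2]>215)&(c[...,1]<130)).astype(np.uint8)
print(np.argwhere(m).mean(0)[::-1]+[290,190],m.sum(),c[34,25],c[46,25])
for v in(222,224,226):print(v,ray("wrist",314.7,v,.116))
print("rack corners",[np.round(ray("wrist",*p,.06),3).tolist() for p in((275,231),(287,165),(469,205),(448,266))])
E
```

```text
[nan nan] 0 [ 40  93 198] [ 38  93 198]
222 [ 0.51062582 -0.29584506  0.116     ]
224 [ 0.51201594 -0.29573324  0.116     ]
226 [ 0.51341039 -0.29562107  0.116     ]
rack corners [[0.537, -0.327, 0.06], [0.483, -0.32, 0.06], [0.502, -0.173, 0.06], [0.556, -0.181, 0.06]]<stdin>:4: RuntimeWarning: Mean of empty slice.
  ret = um.true_divide(
```

drive_tool(rows=[[[-0.014,-0.014,-0.15],0,0.45],[[-0.014,-0.014,-0.3],0,0.45],[[-0.014,-0.014,-0.4],0,0.45],[[-0.014,-0.014,-0.452],0,0.45],[[-0.014,-0.014,-0.452],0,0.45],[[-0.014,-0.014,-0.452],0,0.1],[[-0.014,-0.014,-0.452],0,0.1],[[-0.014,-0.014,-0.452],0,0.1],[[-0.014,-0.014,-0.452],0,0.1]], newtons=15)

```text
t: 13.1
eef_pos: [0.5134, -0.2955, 0.0869]
ee_rot: [-1.572, -0.002, 0.081]
force: [0.2, 0.0, 3.5]
width: 0.0194
```

drive_tool(rows=[[[0,0,0.05],0,0.1],[[0,0,0.13],0,0.1],[[0,0,0.23],0,0.1],[[0,0,0.35],0,0.1],[[0,0,0.47],0,0.1],[[0,0,0.57],0,0.1],[[0,0,0.62],0,0.1]])

```text
t: 13.8
eef_pos: [0.5133, -0.2957, 0.2755]
ee_rot: [-1.573, -0.005, 0.081]
force: [-0.1, -0.5, -1.0]
width: 0.0193
```

drive_tool(rows=[[[0.03,0.15,0],0,0.1],[[0.06,0.3,0],0,0.1],[[0.08,0.45,0],0,0.1],[[0.1,0.6,0],0,0.1],[[0.1,0.75,0],0,0.1],[[0.1,0.87,0],0,0.1],[[0.1,0.94,0],0,0.1],[[0.1,0.98,0],-0.01,0.1],[[0.1,0.98,0],-0.01,0.1]])

```text
t: 14.7
eef_pos: [0.5424, 0.0002, 0.272]
ee_rot: [-1.57, -0.001, 0.067]
force: [0.5, 0.1, -0.9]
width: 0.0198
```

drive_tool(rows=[[[0.003,0.1,0],0,0.1],[[0.003,0.17,0],0,0.1],[[0.003,0.193,0],0,0.1],[[0.003,0.193,0],0,0.1],[[0.003,0.193,0],0,0.1]])

```text
t: 15.2
eef_pos: [0.5433, 0.0559, 0.2716]
ee_rot: [-1.571, 0.0, 0.065]
force: [0.1, -0.5, 0.2]
width: 0.0196
```

```bash
python3 - <<'E'
from h import *
s,f=wrist("w7");print(s["eef_pos"],s["ee_rot"])
for t in("sample","sleeve","tube_wide_a"):
    for r in regions_of(f,t)[:2]:
        p=np.argwhere(r["pixels"]);print(t,round(r["confidence"],2),np.round(r["box"]).tolist(),p.mean(0)[::-1].round(1),len(p))
W=s["eef_pos"]
for dz in(-.076,-.068,-.16):print(dz,proj("wrist",W+[0,0,dz]))
cv2.imwrite("pics/w7c.png",cv2.resize(f["img"][130:400,200:440],None,fx=2.2,fy=2.2,interpolation=2))
E
```

```text
[0.54332351 0.05592673 0.27162927] [-1.57094625e+00  9.23294466e-05  6.48327263e-02]
sample 0.81 [291.0, 239.0, 350.0, 349.0] [320.5 301.3] 4069
sleeve 0.94 [306.0, 192.0, 347.0, 234.0] [324.3 212.2] 1259
tube_wide_a 0.62 [228.0, 198.0, 271.0, 249.0] [250.4 220.8] 1619
tube_wide_a 0.57 [377.0, 197.0, 423.0, 249.0] [399.4 220.4] 1748
-0.076 [321.2957397  246.42630245]
-0.068 [321.33006422 251.01221138]
-0.16 [321.03124513 211.08864555]
```

View pics/w7c.png

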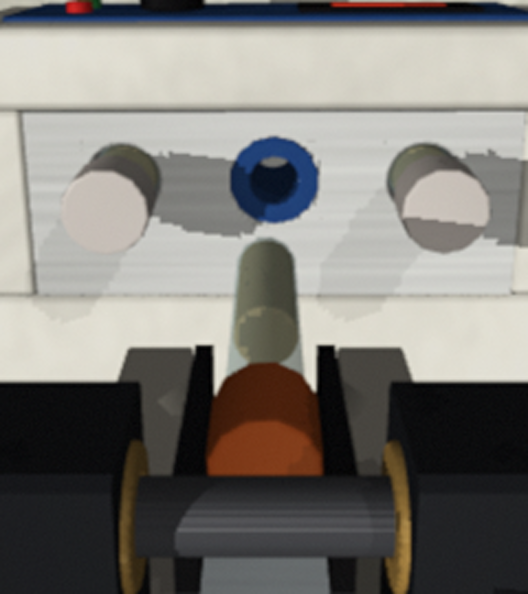

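```bash
python3 - <<'E'
from h import *
loadw("w7");print(get_state()["eef_pos"])
im=cv2.imread("pics/w7.png").astype(int)
m=((im[...,0]>im[...,2]+35)&(im[...,0]>60)).astype(np.uint8);m[:180]=0;m[240:]=0;m[:,:295]=0;m[:,360:]=0
cs,_=cv2.findContours(m,cv2.RETR_EXTERNAL,cv2.CHAIN_APPROX_NONE);c=max(cs,key=cv2.contourArea);e=cv2.fitEllipse(c);print(e)
print(ray("wrist",*e[0],.112))
for u in((324.9,211.4),(325,212)):print(ray("wrist",*u,.112))
E
```

```text
[0.54342002 0.05589338 0.27164151]
((324.2252502441406, 211.3242645263672), (37.81861877441406, 38.49395751953125), 103.19132995605469)
[0.54325451 0.05847979 0.112     ]
[0.54328186 0.05902223 0.112     ]
[0.54377097 0.05913594 0.112     ]
```

drive_tool(rows=[[[0,0.009,-0.06],0,0.1],[[0,0.009,-0.14],0,0.1],[[0,0.009,-0.2],0,0.1],[[0,0.009,-0.235],0,0.1],[[0,0.009,-0.24],0,0.1],[[0,0.009,-0.24],0,0.1]])

```text
t: 16.0
eef_pos: [0.5437, 0.0592, 0.2]
ee_rot: [-1.571, -0.0, 0.065]
force: [0.3, 0.0, -0.8]
width: 0.0193
```

```bash
python3 - <<'E'
from h import *
s,f=wrist("w8");print(s["eef_pos"],s["ee_rot"],s["force"])
print(proj("wrist",[.5433,.0588,.112]))
cv2.imwrite("pics/w8c.png",cv2.resize(f["img"][200:360,240:400],None,fx=3.5,fy=3.5,interpolation=2))
E
```

```text
[0.54374432 0.05917461 0.19999037] [-1.57102048e+00 -3.14793652e-04  6.47473719e-02] [ 0.31656483  0.04167992 -0.79306395]
[320.71401049 239.30164028]
```

View pics/w8c.png

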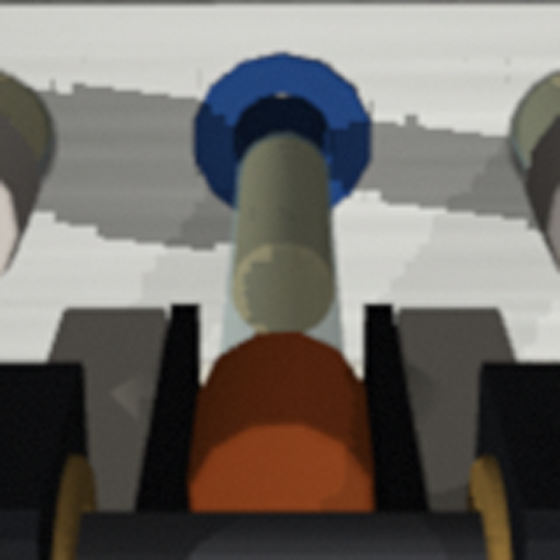

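drive_tool(rows=[[[-0.002,-0.001,-0.015],0,0.1],[[-0.002,-0.001,-0.03],0,0.1],[[-0.002,-0.001,-0.04],0,0.1],[[-0.002,-0.001,-0.05],0,0.1],[[-0.002,-0.001,-0.06],0,0.1]], newtons=10)

```text
t: 16.55
eef_pos: [0.5428, 0.0591, 0.1813]
ee_rot: [-1.571, 0.0, 0.065]
force: [0.5, -0.0, -0.0]
width: 0.0198
```

drive_tool(rows=[[[0,0,-0.025],0,0.1],[[0,0,-0.05],0,0.1],[[0,0,-0.075],0,0.1],[[0,0,-0.1],0,0.1],[[0,0,-0.12],0,0.1],[[0,0,-0.14],0,0.1],[[0,0,-0.145],0,0.1]])

```text
t: 17.25
eef_pos: [0.5426, 0.059, 0.1373]
ee_rot: [-1.571, 0.001, 0.065]
force: [0.6, 0.1, -0.0]
width: 0.0198
```

drive_tool(rows=[[[0,0,-0.008],0,0.1],[[0,0,-0.016],0,0.1],[[0,0,-0.022],0,0.1],[[0,0,-0.025],0,0.1],[[0,0,-0.025],0,0.1]])

```text
t: 17.75
eef_pos: [0.5428, 0.059, 0.1305]
ee_rot: [-1.571, 0.0, 0.065]
force: [-1.0, -0.1, 0.1]
width: 0.0198
```

drive_tool(rows=[[[0,0,-0.003],0,0.1],[[0,0,-0.003],0,0.1]])

```text
t: 17.95
eef_pos: [0.5428, 0.0591, 0.1297]
ee_rot: [-1.571, -0.0, 0.065]
force: [-0.0, 0.1, -0.7]
width: 0.0196
```

drive_tool(rows=[[[0,0,-0.003],0,0.1],[[0,0,-0.003],0,0.1]])

```text
t: 18.15
eef_pos: [0.5431, 0.0591, 0.129]
ee_rot: [-1.571, -0.001, 0.065]
force: [-0.3, -0.4, 1.4]
width: 0.0198
```

drive_tool(rows=[[[0,0,-0.002],0,0.1],[[0,0,-0.002],0,0.1]])

```text
t: 18.35
eef_pos: [0.5435, 0.0592, 0.1288]
ee_rot: [-1.571, -0.001, 0.065]
force: [0.3, -0.4, 4.8]
width: 0.0193
```

drive_tool(rows=[[[0,0,0.002],0,0.29],[[0,0,0.002],0,0.3],[[0,0,0.002],0,0.3],[[0,0,0.002],0,0.3]])

```text
t: 18.75
eef_pos: [0.5426, 0.059, 0.1286]
ee_rot: [-1.571, 0.0, 0.065]
force: [0.2, 1.0, 0.4]
width: 0.0266
```

drive_tool(rows=[[[0,0,0.02],0,0.3],[[0,0,0.06],0,0.3],[[0,0,0.12],0,0.3],[[0,0,0.2],0,0.3],[[0,0,0.3],0,0.3],[[0,0,0.42],0,0.3],[[0,0,0.45],0,0.3]])

```text
t: 19.45
eef_pos: [0.5447, 0.0593, 0.2693]
ee_rot: [-1.569, -0.007, 0.065]
force: [0.4, -0.0, 0.0]
width: 0.0262
```

```bash
python3 - <<'E'
from h import *
s,f=wrist("w9");print(s["eef_pos"],s["width"],s["force"])
print(proj("wrist",[.5433,.0588,.158]),proj("wrist",[.5433,.0588,.136]))
g=grab_frame("scene")["img"]
a=cv2.resize(f["img"][120:360,170:470],(600,480));b=cv2.resize(g[130:370,230:430],(400,480))
cv2.imwrite("pics/fin.png",cv2.resize(np.hstack([a,b]),(800,384)))
E
```

```text
[0.54468414 0.0593062  0.26930377] 0.026169196922746437 [ 0.428762   -0.0452214   0.04592649]
[320.31895608 226.03593977] [320.26630822 217.18183045]
```

View pics/fin.png

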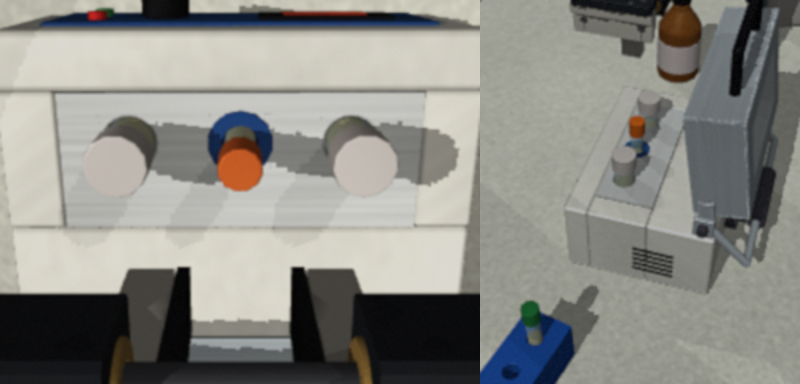

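```bash
python3 -c "
from station import *
print(job_done(),get_state()['t'])"
```

```text
the job is handed in; nothing more can be done
the job is handed in; nothing more can be done
```

The hood is resting open on its stop by itself, and the orange-capped tube stands released in the blue sleeve, which is in the middle bore. I handed the job in at about 19.5 s; it gives no verdict.

- **Hood:** I lifted it by the handle past its balance point and then let it lean on the rear finger. I eased it back until the bar stayed behind while the finger moved on. That put the stop at about 1.42 rad. No force against the stop showed in the readings after each short move. The final picture shows the hood still open with nothing touching it.
- **Tube:** It slid into the sleeve without resistance and touched the bottom with about 5 N. In the last wrist picture its cap sits within about 1 pixel (under 1 mm) of where a fully seated tube should be. The green tube, the wide tubes and the bottle look undisturbed in the pictures, though I did not measure their positions.
- **One mismatch:** During the first half of the lift the handle pushed sideways with up to about 14 N, because my planned arc was 2 to 3 mm off. I corrected it by refitting the hinge position.

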